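# Fetch a long kiln post from the tilt-out bin

### The job

Two tilt-out bins stand on the pottery bench. Swing the wider one fully forward so that its mouth comes out of its rack, then take the longer of the two kiln posts out of it and lay it down gently in the wooden tray. Leave the bin open and the short post inside it.

Things in the scene. Friction and masses are not known exactly. Their poses are not given: they have to be found in the camera images.
- tilt_bin: Wide grey tilt-out bin, 226 mm wide; the 110 mm one nearby is not wanted. Origin: hinge line, mid-width, 20 mm above bench. Shut: x into rack, y along hinge, z up. Swings toward robot about y (z axis leans to -x), 0 to stop at 60 deg; stiff, stays put. Own frame: panel x -3 to 3 mm, lip z 135; pocket floor z 75 from x 3 to rear wall x 58 (top z 90), 216 wide; side walls z 118 front, 95 rear.
- pull_tab (a point): Middle of the upright pull tab on the wide bin's lip, turning with the bin (same axes): 70 mm wide, 6 thick, 45 high, this point 158 mm from the hinge. Shut, its top is 200 mm above the bench, 33 mm over the flat top of the white rack (246 wide, 105 deep) that covers the pocket: push it forward from behind, over the rack's top, with about 8 N, or pinch it.
- long_post: Longer kiln post: cream ceramic cylinder, 36 mm diameter, 60 mm long, 0.1 kg, a dark spot on each end. Origin at its centre, y along its length. Lies in the wide bin's pocket along the hinge line, left or right of the short post, about 25 mm or more free at each end; covered from above until the bin is forward, when it rolls into the trough between pocket floor and front panel.
- short_post: Shorter kiln post: same 36 mm diameter but 30 mm long. Origin at its centre, y along its length. In the same pocket, in line with the long one; stays there.
- tray: Open shallow wooden tray, fixed to the bench in front of the narrow bin: outside 150 mm (x) by 190 mm (y) by 30 mm high, walls and floor 6 mm. Origin at the centre of its underside, on the bench, z up. A post lying in it has its centre 24 mm above the bench.
Things that resemble listed ones, but are neither listed nor needed, are in the scene too. Of the things shaped like the tray, the wooden one is meant.

How it is judged:
By the outcome, as a careful person would: the job done as asked, in the order asked, and still so for the second after the job is handed in, with the robot touching nothing.
It also fails if it takes over 58 s, if anything falls off the work surface, if the arm or the gripper's body presses on something with over 40 N, if the wrist force passes 120 N, or if a joint passes its speed limit or range.

### The arm

A 7-joint arm with a two-finger parallel gripper is mounted at the origin on the work surface. World frame = base frame: x ahead of the robot, y to its left, z up, the work surface at z = 0. Lengths are in m, angles in rad, forces in N, time in s.
With the tool pointing down it reaches from about 0.4 to 0.85 m from the base axis. Payload 10.4 kg.
Tool frame: the origin (TCP) lies between the finger pads; the fingertips stand 22 mm ahead of it and the grasp point (between the pads) lies 3 mm ahead of it (r.nose_length is the distance from the TCP to the fingertips, in m); z points along the fingers, y is the line along which they close (so a half turn about z gives the same grasp; the last joint's range is limited). The gripper opens to 87 mm and grips with 3 to 60 N. Pads are 19 mm wide; open, the fingers measure 117 mm over their backs; the gripper's body (75 mm by 190 mm) begins 51 mm behind the grasp point.
Start: joints at [1.207, 0.332, -0.065, 1.46, 0.022, 1.35, -0.088], TCP at [0.209, -0.589, 0.245] pointing down, gripper open.
Joint ranges: [-2.6, 2.6], [-0.5, 2.12], [-1.47, 1.34], [0.16, 2.42], [-1.27, 4.41], [0.06, 2.06], [-2.6, 2.6]. Speed limits (rad/s): [2.22, 2.22, 2.79, 2.79, 3.14, 3.14, 3.14].

### API

Orientations are given as a unit quaternion [x, y, z, w].
In Python, from bench import readout, cams, r gives the robot as it stands. The module is installed in compiled form; this text tells all that it offers.
- The arm moves only by the tool step_arm, never from a script. Its argument "deltas" is a list that holds one entry, the list of rows, each a list of 7 numbers: the turn, a rotation vector about the tool's x, y, z in rad, then the shift along the tool's x, y, z in m, then the opening in per cent of the stroke, from 0 (shut) to 100 (fully open). A call has 1 to 20 rows; each row is the pose to reach, as a shift and turn from the pose commanded when the call began, along the tool's axes at that moment; what a row does not reach only later rows make up. A row lasts 1/8 s, in which the tool goes at most 62.5 mm and 10.7 degrees, less where a joint would pass 70% of its speed; a pose out of reach is approached as far as the arm can. A call with a gripper value outside its range is refused whole. The fingers move at their own pace and stop on an object; "squeeze" is the grip in N (left out, the last holds). Time passes only in rows, so rows that repeat a pose let the fingers close. It gives the time, the measured TCP pose, the force, the opening and the grip force at its end, in the units of the state.
- readout.read_state(): the state, without advancing time (a new reading comes with each control period).
- cams.camera(name): name is "scene" or "top" or "wrist"; returns a dict with "img" (400x640x3 uint8, red, green, blue), "fx", "fy", "cx", "cy" (pixels), "origin" and "rotation" of the camera in the world; the wrist camera has in their place "T_tool_cam" (4x4, takes a point from camera to tool coordinates, whose origin is the TCP and whose axes are the flange's). Camera axes: x right, y up, looking along -z (the intrinsics and any distortion apply to the point x, -y, -z); pixel columns grow to the right and rows downward; lengths in m; the calibration is good to about 2 mm. The wrist camera is an equidistant fisheye: a pixel r from the principal point sees the ray r / f radians off the axis. A picture is of the moment at which its call begins: read the wrist's pose just before it. There is no depth.
- r.close_job(): hands the job in; it is judged then, once.
The state is a dict: "time": time; "joint_positions": joint angles; "joint_vel": joint speeds; "joint_torque": joint torques, N m; "ee_pos": TCP position; "eef_rot": TCP orientation; "ft_force": force on the tool from outside, world axes, zero at the start; "torque": the same for the moment, N m; "width": finger opening in m; "grip_force": force on a finger pad.
Only numpy, scipy, OpenCV 4.12 (cv2) and the standard library are available. Lean on these libraries where they do the work, as an engineer would, in place of code of your own. Each camera call takes 0.05 s, during which the arm holds its last target. There are 200 camera calls.

## Working session

There is one attempt and no reset: what is moved stays moved. The work goes in short steps, Python scripts to look and compute and a tool call to move; the robot and the scene stay as the last step left them, time stands still between calls to the robot, and variables do not carry over. Pictures are saved under pics/ and viewed, at most 10 in all, crops included, and the job is handed in when it is done.

Besides the shell and the picture viewer there is one more tool, called after "Emit:" by a JSON object that holds its "api" and its "payload", one argument or row to a line. step_arm: Moves the arm, as the interface text tells. Its arguments: {"type":"object","properties":{"deltas":{"type":"array"},"squeeze":{"type":"number"}},"required":["deltas"]}

```bash
mkdir -p pics
python3 - <<'E'
from bench import readout, cams, r
import cv2,numpy as np
s=readout.read_state(); print(s['time'],s['ee_pos'],s['eef_rot'],s['width'],r.nose_length)
for n in ['scene','top']:
    c=cams.camera(n); cv2.imwrite(f'pics/{n}0.png',c['img'][:,:,::-1])
    print(n,c['fx'],c['fy'],c['cx'],c['cy'],c['origin'],np.round(c['rotation'],4).tolist(),[k for k in c])
E
```

```text
0.0 [ 0.2087725  -0.58870383  0.2437343 ] [ 9.85514580e-01  1.69589140e-01 -1.57133318e-04 -7.15566540e-04] 0.08719244230838703 0.022
scene 432.725667521968 432.725667521968 318.34176668085826 196.58388848508432 [1.10412274 0.39853497 0.73218764] [0.2174, 0.3606, 0.7792, 0.4642] ['img', 'fx', 'fy', 'cx', 'cy', 'origin', 'rotation']
top 445.3316334960841 445.3316334960841 319.7836057225715 196.29924696698248 [0.28664433 0.03676593 1.10817799] [0.063, -0.0627, -0.7041, 0.7045] ['img', 'fx', 'fy', 'cx', 'cy', 'origin', 'rotation']
```

View pics/scene0.png

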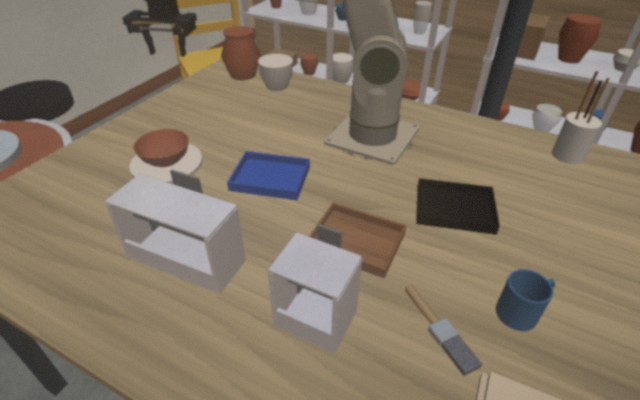

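View pics/top0.png

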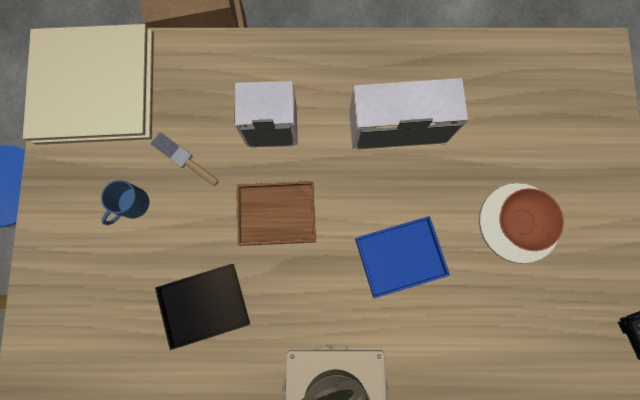

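The scene shows the wide white rack at about (178,230) and the narrow one at (315,290). In the top view:
- **Bins:** wide at (408,113) with its tab at (415,125); narrow at (265,113), not wanted.
- **Trays:** wooden at (276,213), wanted; blue at (402,257) and black at (202,306) are decoys.

Next is a close crop to check the choice.

Run:
```python
import cv2
i=cv2.imread('pics/top0.png')
a=cv2.resize(i[70:160,340:480],None,fx=5.5,fy=5.5,interpolation=cv2.INTER_CUBIC)
cv2.imwrite('pics/crop1.png',a)
```

```text
(no output)
```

View pics/crop1.png

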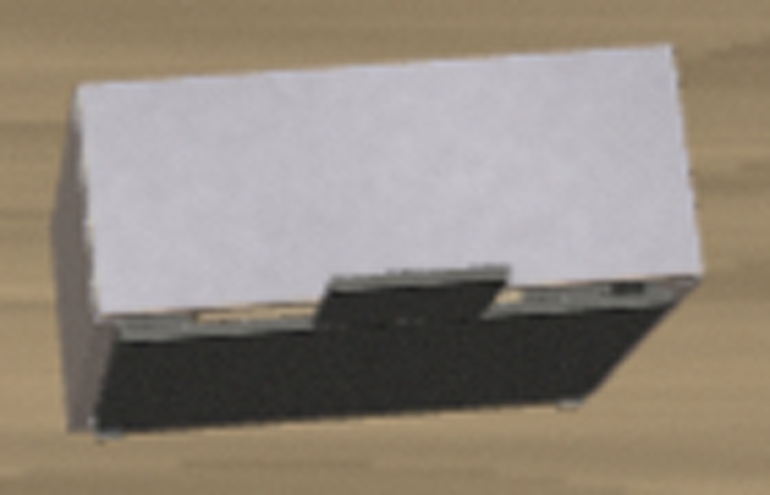

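```bash
cat > h.py <<'E'
import numpy as np
from scipy.spatial.transform import Rotation as R
def ray(c,u,v):
    d=np.array([(u-c['cx'])/c['fx'],-(v-c['cy'])/c['fy'],-1.])
    return R.from_quat(c['rotation']).apply(d)
def onz(c,u,v,z):
    d=ray(c,u,v); o=np.array(c['origin']); return o+d*(z-o[2])/d[2]
def proj(c,p):
    q=R.from_quat(c['rotation']).inv().apply(np.array(p)-c['origin'])
    return np.stack([c['cx']+c['fx']*q[...,0]/-q[...,2],c['cy']-c['fy']*q[...,1]/-q[...,2]],-1)
def bin_pt(o,yaw,th,p):  # th forward tilt
    return np.array(o)+R.from_euler('z',yaw).apply(R.from_euler('y',-th).apply(p))
E
python3 - <<'E'
from h import *
from bench import cams,readout
c=cams.camera('top')
f=lambda u,v:((u+.5)/5.5-.5+340,(v+.5)/5.5-.5+70)
np.set_printoptions(precision=4,suppress=True)
P=[onz(c,*f(*q),.167) for q in [(78,87),(672,45),(700,275),(100,315)]]; print('rack',*P)
T=[onz(c,*f(*q),.2) for q in [(332,277),(510,267)]]; print('tab',*T)
for a,b in[(P[1],P[0]),(P[2],P[3]),(T[1],T[0])]: d=b-a; print(np.linalg.norm(d),np.degrees(np.arctan2(-d[0],d[1])))
print('depth',np.linalg.norm(P[0]-P[3]),np.linalg.norm(P[1]-P[2]))
print('bottom',*[onz(c,*f(*q),.01) for q in [(95,433),(575,403)]])
print('post',*[onz(c,*f(*q),.125) for q in [(200,317),(320,310),(495,297),(521,297)]])
Y=[onz(c,*q,.03) for q in [(237,184),(313,182),(315,242),(238,245)]]; print('tray',*Y,np.mean(Y,0))
E
```

```text
rack [ 0.7092 -0.0391  0.167 ] [ 0.7276 -0.2828  0.167 ] [ 0.6287 -0.2886  0.167 ] [ 0.6118 -0.0466  0.167 ]
tab [ 0.6158 -0.1341  0.2   ] [ 0.62   -0.2035  0.2   ]
0.24446014255749834 4.316621206103853
0.24253882129729462 4.004480914772635
0.06948110479792755 3.3862224298980297
depth 0.09770238182657999 0.09903816859258091
bottom [ 0.6087 -0.0574  0.01  ] [ 0.6233 -0.281   0.01  ]
post [ 0.6254 -0.0923  0.125 ] [ 0.6285 -0.1427  0.125 ] [ 0.6343 -0.2164  0.125 ] [ 0.6343 -0.2273  0.125 ]
tray [0.5113 0.242  0.03  ] [0.5165 0.0541 0.03  ] [0.3684 0.0488 0.03  ] [0.361  0.2345 0.03  ] [0.4393 0.1448 0.03  ]
```

The choice holds: the crop shows the dark panel and tab at (415,295), with cream slivers at x 200–320 (long post, left, +y) and 495–520 (short post, right). The hinge is at about (0.616,-0.168) with yaw 4.2°. I'll push the tab from behind with the fingers closed, then grip the long post by its ends.

```bash
cat >> h.py <<'E'
YAW=np.radians(4.2); O=np.array([.616,-.168,.02])
def Rt(pitch,yaw=YAW): return R.from_euler('z',yaw)*R.from_euler('y',-np.radians(pitch))*R.from_matrix(np.diag([1.,-1,-1]))
def delta(s,p,Rg):
    R0=R.from_quat(s['eef_rot']); 
    return np.round(np.r_[(R0.inv()*Rg).as_rotvec(),R0.inv().apply(np.array(p)-s['ee_pos'])],3)
E
python3 - <<'E'
from h import *
from bench import readout
s=readout.read_state()
for z in (.27,.198):
    p=bin_pt(O,YAW,0,[.038,0,0]); p[2]=z
    print(p,delta(s,p,Rt(0)))
E
```

```text
[ 0.65389795 -0.16521695  0.27      ] [-0.001  0.     0.268  0.561 -0.25  -0.026]
[ 0.65389795 -0.16521695  0.198     ] [-0.001  0.     0.268  0.561 -0.25   0.046]
```

Emit:
{"api": "step_arm", "payload": {
  "deltas": [
    [[0,0,0.268,0.28,-0.125,-0.04,0],[0,0,0.268,0.28,-0.125,-0.04,0],[0,0,0.268,0.28,-0.125,-0.04,0],[0,0,0.268,0.28,-0.125,-0.04,0],[0,0,0.268,0.4,-0.18,-0.04,0],[0,0,0.268,0.561,-0.25,-0.026,0],[0,0,0.268,0.561,-0.25,-0.026,0],[0,0,0.268,0.561,-0.25,-0.026,0],[0,0,0.268,0.561,-0.25,-0.026,0],[0,0,0.268,0.561,-0.25,-0.026,0],[0,0,0.268,0.561,-0.25,-0.026,0],[0,0,0.268,0.561,-0.25,-0.026,0],[0,0,0.268,0.561,-0.25,-0.026,0],[0,0,0.268,0.561,-0.25,-0.026,0]]
  ],
  "squeeze": 10
}}

```text
time: 1.9
ee_pos: [0.6536, -0.1672, 0.2709]
eef_rot: [0.999, 0.035, 0.0, 0.0]
ft_force: [-0.0, -0.1, -0.4]
width: 0.0002
grip_force: 0.0
```

Emit:
{"api": "step_arm", "payload": {
  "deltas": [
    [[0,0,0,0,0,0.04,0],[0,0,0,0,0,0.06,0],[0,0,0,0,0,0.073,0],[0,0,0,0,0,0.073,0],[0,0,0,-0.01,0,0.073,0],[0,0,0,-0.018,0,0.073,0],[0,0,0,-0.026,0,0.073,0],[0,0,0,-0.034,0,0.073,0],[0,0,0,-0.042,0,0.074,0]]
  ]
}}

```text
time: 3.02
ee_pos: [0.6124, -0.1691, 0.1975]
eef_rot: [0.999, 0.036, 0.001, 0.0]
ft_force: [4.1, -1.1, 3.9]
width: 0.0005
grip_force: 2.2
```

Emit:
{"api": "step_arm", "payload": {
  "deltas": [
    [[0,0,0,-0.011,0,0.001,0],[0,0,0,-0.018,0,0.002,0],[0,0,0,-0.024,0,0.004,0],[0,0,0,-0.031,0,0.006,0],[0,0,0,-0.037,0,0.008,0],[0,0,0,-0.044,0,0.01,0],[0,0,0,-0.05,0,0.013,0],[0,0,0,-0.056,0,0.016,0],[0,0,0,-0.062,0,0.019,0],[0,0,0,-0.068,0,0.022,0],[0,0,0,-0.074,0,0.026,0],[0,0,0,-0.079,0,0.03,0],[0,0,0,-0.085,0,0.034,0]]
  ]
}}

```text
time: 4.65
ee_pos: [0.5271, -0.1751, 0.1622]
eef_rot: [0.999, 0.036, -0.0, -0.0]
ft_force: [2.3, -0.9, 0.1]
width: 0.0002
grip_force: 1.0
```

Emit:
{"api": "step_arm", "payload": {
  "deltas": [
    [[0,0,0,-0.005,0,0.004,0],[0,0,0,-0.01,0,0.009,0],[0,0,0,-0.015,0,0.014,0],[0,0,0,-0.02,0,0.019,0],[0,0,0,-0.024,0,0.024,0],[0,0,0,-0.028,0,0.03,0],[0,0,0,-0.032,0,0.036,0],[0,0,0,-0.036,0,0.042,0],[0,0,0,-0.036,0,0.042,0]]
  ]
}}

```text
time: 5.78
ee_pos: [0.4929, -0.1778, 0.122]
eef_rot: [0.999, 0.037, 0.002, 0.0]
ft_force: [1.6, 0.9, 10.5]
width: 0.0002
grip_force: 5.1
```

Emit:
{"api": "step_arm", "payload": {
  "deltas": [
    [[0,0,0,-0.001,0,0.003,0],[0,0,0,-0.003,0,0.006,0],[0,0,0,-0.003,0,0.006,0]]
  ]
}}

```text
time: 6.15
ee_pos: [0.4933, -0.1781, 0.1207]
eef_rot: [0.999, 0.037, 0.005, 0.002]
ft_force: [-3.8, 5.3, 46.1]
width: 0.001
grip_force: 19.5
```

Emit:
{"api": "step_arm", "payload": {
  "deltas": [
    [[0,0,0,0,0,-0.06,0],[0,0,0,0,0,-0.12,0],[0,0,0,-0.03,0.06,-0.14,80],[0,0,0,-0.03,0.12,-0.14,80],[0,0,0,-0.03,0.18,-0.14,80],[0,0,0,-0.03,0.2,-0.14,80]]
  ]
}}

```text
time: 6.9
ee_pos: [0.4712, -0.3839, 0.2534]
eef_rot: [0.999, 0.034, -0.001, 0.0]
ft_force: [0.1, 0.2, -0.1]
width: 0.0324
grip_force: 0.0
```

Run:
```python
from bench import readout, cams
import cv2,numpy as np
s=readout.read_state(); print(s['time'],s['ee_pos'],s['eef_rot'],s['width'])
i=cams.camera('top')['img'][:,:,::-1]; cv2.imwrite('pics/top1.png',i)
cv2.imwrite('pics/crop2.png',cv2.resize(i[70:180,340:480],None,fx=5.4,fy=5.4,interpolation=cv2.INTER_CUBIC))
```

```text
6.9 [ 0.4712296  -0.38388577  0.25336463] [ 9.99425048e-01  3.38905271e-02 -9.74688748e-04  2.33961880e-04] 0.032442282615993606
```

View pics/crop2.png

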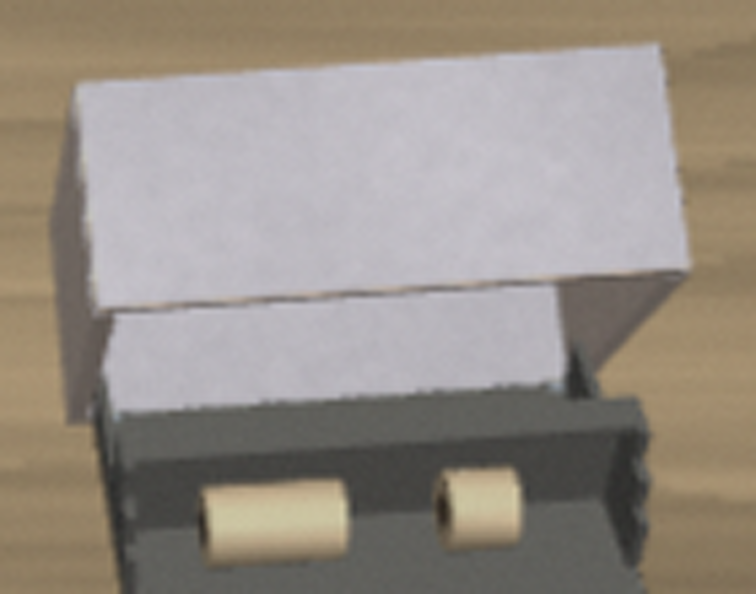

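Run:
```python
from h import *
from bench import cams
c=cams.camera('top')
f=lambda u,v:((u+.5)/5.4-.5+340,(v+.5)/5.4-.5+70)
np.set_printoptions(precision=4,suppress=True)
for n,a,b in[('long',(207,525),(347,518)),('short',(445,512),(521,508))]:
    A=onz(c,*f(*a),.085);B=onz(c,*f(*b),.090);d=A-B
    print(n,A,B,(A+B)/2,np.linalg.norm(d),np.degrees(np.arctan2(-d[0],d[1])))
e=bin_pt(O,YAW,np.radians(60),[.021,0.045,.093]);print('expected',e)
# side wall inside left / in own y
Ri=R.from_euler('z',-YAW)
for q in [(207,525),(347,518),(445,512),(521,508)]: print(Ri.apply(onz(c,*f(*q),.087)-O))
```

```text
long [ 0.5415 -0.1001  0.085 ] [ 0.5434 -0.1604  0.09  ] [ 0.5424 -0.1303  0.0875] 0.06061543263097642 1.8172662279141945
short [ 0.5474 -0.2044  0.085 ] [ 0.5479 -0.2364  0.09  ] [ 0.5476 -0.2204  0.0875] 0.03241013431327864 0.956382420168084
expected [ 0.5429 -0.1283  0.0847]
[-0.0698  0.0735  0.067 ]
[-0.0712  0.0122  0.067 ]
[-0.0716 -0.0308  0.067 ]
[-0.0722 -0.0641  0.067 ]
```

Bin is fully forward. The long post lies at crop (207–347, 522) and the short one at (445–521, 510), with about 34 mm free to the wall and 43 mm to the short post. I'll grip it by the ends, with the tool pitched 15°.

Run:
```python
from h import *
from bench import readout
s=readout.read_state(); G=Rt(15); z=G.apply([0,0,1]); print(z)
C=np.array([.5425,-.1295,.085])
for b in (.14,.05,.012): print(C-b*z,delta(s,C-b*z,G))
```

```text
[ 0.25812398  0.01895544 -0.96592583]
[ 0.50636264 -0.13215376  0.22022962] [ 0.     0.264 -0.005  0.052 -0.247  0.033]
[ 0.5295938  -0.13044777  0.13329629] [ 0.     0.264 -0.005  0.075 -0.247  0.12 ]
[ 0.53940251 -0.12972747  0.09659111] [ 0.     0.264 -0.005  0.085 -0.247  0.157]
```

Emit:
{"api": "step_arm", "payload": {
  "deltas": [
    [[0,0.13,0,0.01,-0.06,0,92],[0,0.264,0,0.03,-0.12,0.01,92],[0,0.264,0,0.04,-0.18,0.02,92],[0,0.264,0,0.052,-0.247,0.033,92],[0,0.264,0,0.052,-0.247,0.033,92],[0,0.264,0,0.052,-0.247,0.033,92],[0,0.264,0,0.052,-0.247,0.033,92],[0,0.264,0,0.063,-0.247,0.075,92],[0,0.264,0,0.075,-0.247,0.12,92],[0,0.264,0,0.075,-0.247,0.12,92],[0,0.264,0,0.075,-0.247,0.12,92]]
  ]
}}

```text
time: 8.38
ee_pos: [0.5304, -0.1288, 0.136]
eef_rot: [0.991, 0.035, 0.132, -0.005]
ft_force: [0.4, -0.3, 0.5]
width: 0.0798
grip_force: 0.0
```

Run:
```python
from h import *
from bench import readout,cams
import cv2
s=readout.read_state(); G=Rt(15); z=G.apply([0,0,1])
C=np.array([.5425,-.1295,.085]); print(s['width'],s['ee_pos'],delta(s,C-.012*z,G))
c=cams.camera('wrist'); cv2.imwrite('pics/w1.png',c['img'][:,:,::-1])
```

```text
0.07984140901818693 [ 0.53039113 -0.12878098  0.1359506 ] [ 0.001 -0.003 -0.002 -0.002  0.002  0.04 ]
```

View pics/w1.png

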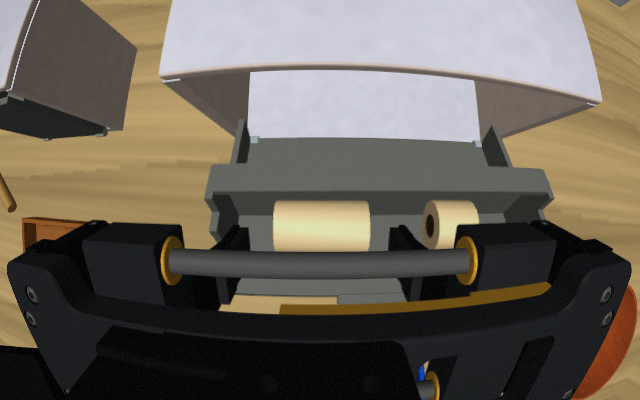

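The wrist view shows the long post (273–370, 225) centred between the fingers (249 and 390), with the short post clear at (450,222). Descending to grip.

Emit:
{"api": "step_arm", "payload": {
  "deltas": [
    [[0,0,0,-0.001,0.001,0.013,92],[0,0,0,-0.002,0.001,0.026,92],[0,0,0,-0.002,0.001,0.036,92],[0,0,0,-0.002,0.001,0.04,92],[0,0,0,-0.002,0.001,0.04,92],[0,0,0,-0.002,0.001,0.04,60],[0,0,0,-0.002,0.001,0.04,60],[0,0,0,-0.002,0.001,0.04,60],[0,0,0,-0.002,0.001,0.04,60],[0,0,0,-0.002,0.001,0.04,60]]
  ],
  "squeeze": 15
}}

```text
time: 9.68
ee_pos: [0.5387, -0.1284, 0.0957]
eef_rot: [0.991, 0.036, 0.132, -0.005]
ft_force: [-1.6, -0.2, 3.0]
width: 0.0597
grip_force: 15.0
```

Emit:
{"api": "step_arm", "payload": {
  "deltas": [
    [[0,0,0,0,0,-0.01,60],[0,0,0,0,0,-0.03,60],[0,0,0,0,0,-0.06,60],[0,0,0,0,0,-0.09,60],[0,0,0,0,0,-0.12,60],[0,0,0,0,0,-0.12,60]]
  ]
}}

```text
time: 10.42
ee_pos: [0.508, -0.1308, 0.2139]
eef_rot: [0.99, 0.036, 0.133, -0.004]
ft_force: [0.2, -0.4, -2.0]
width: 0.06
grip_force: 15.0
```

Run:
```python
from h import *
from bench import readout
s=readout.read_state(); print(s['width'],s['grip_force'],s['ft_force'])
G=Rt(0,np.radians(1.6))
for z in (.2,.12,.06,.04,.036): print(z,delta(s,[.44,.145,z],G))
```

```text
0.06000539373817702 14.999941969290376 [ 0.15841001 -0.36686546 -2.03760261]
0.2 [-0.004 -0.268  0.045 -0.05  -0.28   0.   ]
0.12 [-0.004 -0.268  0.045 -0.071 -0.28   0.077]
0.06 [-0.004 -0.268  0.045 -0.087 -0.28   0.135]
0.04 [-0.004 -0.268  0.045 -0.092 -0.28   0.154]
0.036 [-0.004 -0.268  0.045 -0.093 -0.28   0.158]
```

Emit:
{"api": "step_arm", "payload": {
  "deltas": [
    [[0,-0.06,0.01,-0.01,-0.03,0,60],[0,-0.12,0.02,-0.02,-0.07,0,60],[0,-0.18,0.03,-0.03,-0.11,0,60],[0,-0.24,0.04,-0.04,-0.15,0,60],[-0.004,-0.268,0.045,-0.05,-0.19,0,60],[-0.004,-0.268,0.045,-0.05,-0.23,0,60],[-0.004,-0.268,0.045,-0.05,-0.26,0,60],[-0.004,-0.268,0.045,-0.05,-0.28,0,60],[-0.004,-0.268,0.045,-0.06,-0.28,0.03,60],[-0.004,-0.268,0.045,-0.068,-0.28,0.06,60],[-0.004,-0.268,0.045,-0.071,-0.28,0.077,60],[-0.004,-0.268,0.045,-0.071,-0.28,0.077,60]]
  ]
}}

```text
time: 11.92
ee_pos: [0.4379, 0.1451, 0.1174]
eef_rot: [1.0, 0.014, -0.003, -0.001]
ft_force: [-0.1, -0.6, -0.5]
width: 0.0599
grip_force: 15.0
```

Run:
```python
from h import *
from bench import readout,cams
import cv2
s=readout.read_state(); print(s['width'],s['ee_pos'],s['ft_force'])
a=cams.camera('scene')['img'][130:290,200:440,::-1]
c=cams.camera('wrist')['img'][:,:,::-1]
cv2.imwrite('pics/w2.png',np.vstack([cv2.resize(a,(450,300),interpolation=cv2.INTER_CUBIC),cv2.resize(c,(450,281))]))
```

```text
0.05986557041181598 [0.43793754 0.14511018 0.11736241] [-0.05645122 -0.55590154 -0.52398685]
```

View pics/w2.png

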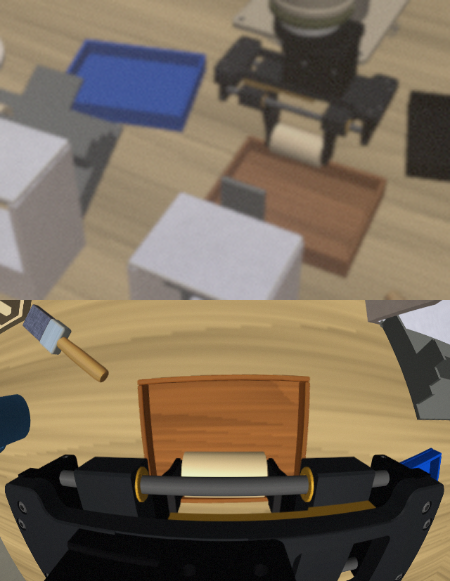

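The post is held level by its ends over the middle of the wooden tray (scene crop (300,145), wrist (225,465)). Lowering it now.

Emit:
{"api": "step_arm", "payload": {
  "deltas": [
    [[0,0,0,0,0,0.02,60],[0,0,0,0,0,0.045,60],[0,0,0,0,0,0.062,60],[0,0,0,0,0,0.072,60],[0,0,0,0,0,0.076,60],[0,0,0,0,0,0.078,60],[0,0,0,0,0,0.078,60]]
  ]
}}

```text
time: 12.9
ee_pos: [0.4386, 0.1454, 0.0407]
eef_rot: [1.0, 0.014, -0.002, -0.001]
ft_force: [0.4, -1.0, -2.1]
width: 0.0595
grip_force: 15.0
```

Emit:
{"api": "step_arm", "payload": {
  "deltas": [
    [[0,0,0,0,0,0.001,60],[0,0,0,0,0,0.002,60],[0,0,0,0,0,0.002,60]]
  ]
}}

```text
time: 13.28
ee_pos: [0.4383, 0.1453, 0.0384]
eef_rot: [1.0, 0.014, -0.002, -0.001]
ft_force: [0.2, 0.3, -0.5]
width: 0.0603
grip_force: 15.0
```

Emit:
{"api": "step_arm", "payload": {
  "deltas": [
    [[0,0,0,0,0,0.001,60],[0,0,0,0,0,0.002,60],[0,0,0,0,0,0.002,60]]
  ]
}}

```text
time: 13.65
ee_pos: [0.4383, 0.1453, 0.0363]
eef_rot: [1.0, 0.014, -0.002, -0.001]
ft_force: [-0.7, 0.5, -2.1]
width: 0.06
grip_force: 15.0
```

Emit:
{"api": "step_arm", "payload": {
  "deltas": [
    [[0,0,0,0,0,0.001,60],[0,0,0,0,0,0.001,60],[0,0,0,0,0,0.002,60],[0,0,0,0,0,0.002,60]]
  ]
}}

```text
time: 14.15
ee_pos: [0.4389, 0.1454, 0.0355]
eef_rot: [1.0, 0.014, -0.002, -0.001]
ft_force: [-4.1, -2.7, 16.7]
width: 0.06
grip_force: 15.0
```

Contact made. I'll ease up by 1 mm, release and rise.

Emit:
{"api": "step_arm", "payload": {
  "deltas": [
    [[0,0,0,0,0,-0.001,60],[0,0,0,0,0,-0.001,70],[0,0,0,0,0,-0.001,80],[0,0,0,0,0,-0.001,90],[0,0,0,0,0,-0.001,90],[0,0,0,0,0,-0.001,90],[0,0,0,0,0,-0.02,90],[0,0,0,0,0,-0.05,90],[0,0,0,0,0,-0.1,90],[0,0,0,0,0,-0.15,90],[0,0,0,-0.03,-0.06,-0.18,90],[0,0,0,-0.03,-0.12,-0.18,90],[0,0,0,-0.03,-0.18,-0.18,90],[0,0,0,-0.03,-0.2,-0.18,90],[0,0,0,-0.03,-0.2,-0.18,90],[0,0,0,-0.03,-0.2,-0.18,90]]
  ]
}}

```text
time: 16.15
ee_pos: [0.4037, 0.3433, 0.2154]
eef_rot: [1.0, 0.014, -0.002, -0.001]
ft_force: [0.4, -0.2, -0.2]
width: 0.0784
grip_force: 0.0
```

Run:
```python
from bench import readout,cams
import cv2
s=readout.read_state(); print(s['time'],s['ee_pos'],s['ft_force'])
cv2.imwrite('pics/end.png',cams.camera('top')['img'][:,:,::-1])
```

```text
16.15 [0.40368302 0.34334371 0.21539925] [ 0.39864259 -0.24919542 -0.23064663]
```

View pics/end.png

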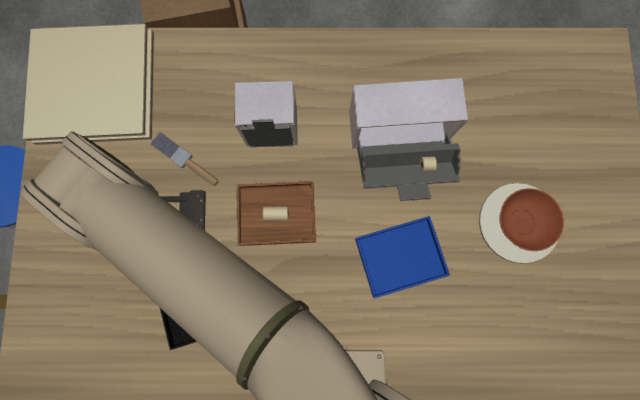

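The long post lies in the wooden tray at (275,213), and the wide bin is open with the short post inside at (429,163). The arm is clear.

```bash
python3 -c "
from bench import r; print(r.close_job())"
```

```text
the job is handed in; nothing more can be done
None
```

The job is handed in: the wide bin is fully forward and left open with the short post inside, and the long post lies in the wooden tray, finished at about 16 s of the 58 s allowed.

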